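# Charge the mill jar with a scoop

## Robot

A 7-joint arm with a two-finger parallel gripper is mounted at the origin on the work surface. World frame = base frame: x ahead of the robot, y to its left, z up, the work surface at z = 0. Lengths are in m, angles in rad, forces in N, time in s.
With the tool pointing down it reaches from about 0.425 to 0.925 m from the base axis. Payload 6.8 kg.
Tool frame: the origin (TCP) lies midway between the tips of the shut fingers; the grasp point (between the pads) lies 19 mm behind it (bot.hold_point_z is the distance from the TCP to the grasp point, in m); z points along the fingers, y is the line along which they close (so a half turn about z gives the same grasp; the last joint's range is limited). The gripper opens to 85 mm and grips with 20 to 120 N. Pads are 22 mm wide; open, the fingers measure 114 mm over their backs; the gripper's body (76 mm by 85 mm) begins 54 mm behind the grasp point. The pads swing forward as they close: fully open they stand 13 mm farther back than shut.
Start: joints at [-1.291, 0.477, 0.022, 1.555, -0.011, 1.109, -0.083], TCP at [0.255, 0.625, 0.191] pointing down, gripper open.
Joint ranges: [-2.96, 2.96], [-0.34, 2.1], [-1.41, 1.46], [0.24, 2.44], [-1.37, 4.51], [0.17, 1.92], [-2.96, 2.96]. Speed limits (rad/s): [2.39, 2.39, 3.14, 3.14, 3.14, 3.14, 3.14].

## Interface

Orientations are given as a unit quaternion [w, x, y, z].
In Python, from station import bot gives the robot as it stands. The module is installed in compiled form; this text tells all that it offers.
- The arm moves only by the tool step_arm, never from a script. Its argument "increments" is a list that holds one entry, the list of rows, each a list of 7 numbers: the opening, from -1 (shut) to 1 (fully open), then the shift along the tool's x, y, z in mm, then the turn, a rotation vector about the tool's x, y, z in degrees. In form: [[[grip, x, y, z, ax, ay, az], ...]]. A call has 1 to 10 rows; each row is the pose to reach, as a shift and turn from the pose commanded when the call began, along the tool's axes at that moment; what a row does not reach only later rows make up. A row lasts 1/12 s, in which the tool goes at most 41.7 mm and 7.16 degrees, less where a joint would pass 70% of its speed; a pose out of reach is approached as far as the arm can. A call with a gripper value outside its range is refused whole. The fingers move at their own pace and stop on an object; "force" is the grip in N (left out, the last holds). Time passes only in rows, so rows that repeat a pose let the fingers close. It gives the time, the measured TCP pose, the force, the opening and the grip force at its end, in the units of the state.
- bot.get_obs(): the state, without advancing time (a new reading comes with each control period).
- bot.read_camera(name): name is "scene" or "top" or "wrist"; returns a dict with "image" (384x512x3 uint8, red, green, blue), "camera_matrix" (3x3 intrinsics, pixels), "R" (3x3) and "t" (3): a world point X has camera coordinates R X + t. Camera axes: x right, y down, z forward; pixel columns grow to the right and rows downward; lengths in m; the calibration is good to about 2 mm. A picture is of the moment at which its call begins. There is no depth.
- bot.hand_in(): hands the job in; it is judged then, once.
The state is a dict: "t": time; "q": joint angles; "joint_vel": joint speeds; "joint_torque": joint torques, N m; "eef_pos": TCP position; "tool_rot": TCP orientation; "contact_force": force on the tool from outside, world axes, zero at the start; "torque": the same for the moment, N m; "gripper_width": opening from 0.0 (shut) to 1.0 (fully open); "grasp_force": force on a finger pad.
Only numpy, scipy, OpenCV 4.12 (cv2) and the standard library are available. Lean on these libraries where they do the work, as an engineer would, in place of code of your own. Each camera call takes 0.05 s, during which the arm holds its last target. There are 200 camera calls.

## Task

Take the red-handled scoop, scoop all four white porcelain grinding balls out of the blue tub and tip them gently, from low over its mouth, into the round blue mill jar; then stand the scoop back on its green mat and let go. Handle the balls only with the scoop, never with the fingers, do not ram or press the scoop hard into the tub, and leave the jar and the other things on the bench where they are.

Things in the scene. Friction and masses are not known exactly. Their poses are not given: they have to be found in the camera images.
- scoop: Aluminium scoop with red handle, 0.24 kg, loose, standing on its flat floor. Origin: centre of the floor's underside; x to the open lip, z up. Floor x -50..+50, 98 wide, 2.5 thick, bevelled to 1.2 at the lip; back wall at x=-50, 45 high; side walls x -50..-8, 36 high, 3 thick. Handle: straight bar from the back wall leaning back (to -x) 30 deg from z, along (-0.500, 0, 0.866)
- scoop_grip (a point): middle of the grip, on the handle's axis, at (-100.5, 0, 111) mm in the scoop's frame; axes as scoop. The handle is 30 wide along y and 16 thick along (0.866, 0, 0.500) of the scoop's frame; it ends 35 mm past this point, upwards along the handle
- scoop_lip (a point): middle of the scoop's lower front edge (the lip), at (50, 0, 0) mm in the scoop's frame
- scoop_pan (a point): a point 18 mm above the middle of the scoop's floor
- mat: thin green mat, fixed, 200 x 120, 4 thick; origin: centre of its underside; the scoop starts roughly at its middle, lip towards the mat's +x, roughly towards the robot; the handle leans away from the robot
- tub: Blue open tub, fixed: 274 long (x -125..+149) x 120 wide, walls 5, level floor 6 thick; inside floor 240 x 110. Origin: underside, centre of that floor; x runs along it, roughly towards the robot. Side walls 66 high; low end wall at -x 30; end wall at +x 66, leaning outwards 20 deg. Balls start in the +x half; the scoop fits between the sides with 6 mm each
- tub_end_wall (a point): foot of the high end wall's inner face, on the tub's centre line, at floor level: (120, 0, 6) mm in the tub's frame
- jar: round blue ceramic mill jar, open above, about 0.95 kg, standing loose: 85 high, outer radius 88, inner radius 82 at the mouth, bottom 8 thick; origin: centre of its underside
- jar_rim (a point): centre of the jar's mouth, 85 above the table
- ball0: white glazed (slippery) porcelain ball, 32 in diameter, about 45 g, loose, rolls freely; origin: its centre
- ball1: white glazed (slippery) porcelain ball, 32 in diameter, about 45 g, loose, rolls freely; origin: its centre
- ball2: white glazed (slippery) porcelain ball, 32 in diameter, about 45 g, loose, rolls freely; origin: its centre
- ball3: white glazed (slippery) porcelain ball, 32 in diameter, about 45 g, loose, rolls freely; origin: its centre
- mug: terracotta-coloured mug, 85 high, rim radius 40, handle to its +y; bystander; origin: centre of its underside
- glaze: amber bottle, 110 high, radius 28; bystander; origin: centre of its underside
- penguin: black and white penguin figurine, 85 high, radius 30; bystander; origin: centre of its underside
Not all that is in view belongs to the job. What is shaped like the ball0 but purple or yellow is not meant.

How it is judged:
On the way, in this order (a step that is already met when the one before it is completed fails the run):
1. a ball is carried up out of the tub in the scoop (((distance between ball0 and scoop_pan below 0.065 m and height (world z) of ball0 above 0.1 m) or (distance between ball1 and scoop_pan below 0.065 m and height (world z) of ball1 above 0.1 m) or (distance between ball2 and scoop_pan below 0.065 m and height (world z) of ball2 above 0.1 m) or (distance between ball3 and scoop_pan below 0.065 m and height (world z) of ball3 above 0.1 m))), for 0.2 s.
2. all four balls are in the jar (horizontal distance between each of ball0, ball1, ball2, ball3 and jar below 0.08 m and z of each of ball0, ball1, ball2, ball3 in the frame of jar below 0.085 m), for 0.2 s.
At the end, for the whole second after the job is handed in: All four balls at rest in the jar (within 80 mm of its axis, below its rim, under 0.08 m/s); jar upright (0.1 rad), moved under 30 mm; scoop standing still (0.03 m/s) on its floor on the mat, centres within 45 mm, origin under 10 mm over the table, upright within 0.12 rad (all of step 2 and linear speed of each of ball0, ball1, ball2, ball3 below 0.08 m/s and angle between jar's own z axis and vertical below 0.1 rad and distance of jar from where it was at the start of the episode below 0.03 m and horizontal distance between scoop and mat below 0.045 m and height (world z) of scoop below 0.01 m and angle between scoop's own z axis and vertical below 0.12 rad and linear speed of scoop below 0.03 m/s); the robot touches nothing.
It fails at once if the fingers or the arm push a ball (over 0.5 N) (contact force between any of the fingers, the arm and ball0 above 0.5 N or contact force between any of the fingers, the arm and ball1 above 0.5 N or contact force between any of the fingers, the arm and ball2 above 0.5 N or contact force between any of the fingers, the arm and ball3 above 0.5 N).
It fails at once if a ball is thrown or dropped from a height (faster than 1.9 m/s) (linear speed of any of ball0, ball1, ball2, ball3 above 1.9 m/s).
It fails at once if the scoop is pressed into the tub with more than 60 N (contact force between scoop and tub above 60 N).
It fails at once if a bystander is moved more than 30 mm or tipped (distance of any of mug, glaze, penguin from where it was at the start of the episode above 0.03 m or angle between any of mug, glaze, penguin's own z axis and vertical above 0.35 rad).
It fails at once if the jar is shifted more than 30 mm or tipped (distance of jar from where it was at the start of the episode above 0.03 m or angle between jar's own z axis and vertical above 0.35 rad).
It also fails if it takes over 72 s, if anything falls off the work surface, if the arm or the gripper's body presses on something with over 40 N, if the wrist force passes 120 N, or if a joint passes its speed limit or range.

## Working session

There is one attempt and no reset: what is moved stays moved. The work goes in short steps, Python scripts to look and compute and a tool call to move; the robot and the scene stay as the last step left them, time stands still between calls to the robot, and variables do not carry over. Pictures are saved under pics/ and viewed, at most 10 in all, crops included, and the job is handed in when it is done.

Besides the shell and the picture viewer there is one more tool, called in YAML: its name, and indented under it one key for each argument. step_arm: Moves the arm, as the interface text tells. Its arguments: {"type":"object","properties":{"increments":{"type":"array"},"force":{"type":"number"}},"required":["increments"]}

```bash
mkdir -p pics; cat > h.py <<'E'
import numpy as np, cv2, json
from station import bot
from scipy.spatial.transform import Rotation as Ro
def cam(n):
    c=bot.read_camera(n); c['K']=np.array(c['camera_matrix']);c['R']=np.array(c['R']);c['t']=np.array(c['t']);return c
def ray(c,uv,z):
    d=c['R'].T@np.linalg.solve(c['K'],[uv[0],uv[1],1.]);o=-c['R'].T@c['t'];return o+d*(z-o[2])/d[2]
def proj(c,X):
    p=c['K']@(c['R']@np.array(X,float)+c['t']);return p[:2]/p[2]
def save(c,n): cv2.imwrite('pics/'+n,cv2.cvtColor(np.array(c['image']),cv2.COLOR_RGB2BGR))
E
python3 - <<'E'
from h import *
a=cam('scene');b=cam('top')
im=np.hstack([np.array(a['image']),np.array(b['image'])])
cv2.imwrite('pics/scene.png',cv2.cvtColor(np.array(a['image']),cv2.COLOR_RGB2BGR))
cv2.imwrite('pics/top.png',cv2.cvtColor(cv2.resize(np.array(b['image']),(800,600),interpolation=cv2.INTER_CUBIC),cv2.COLOR_RGB2BGR))
for c in(a,b): print(c['K'].round(1).tolist(),(-c['R'].T@c['t']).round(3),c['R'].round(2).tolist())
o=bot.get_obs();print(o,bot.hold_point_z)
E
```

```text
[[394.2, 0.0, 252.0], [0.0, 394.2, 194.1], [0.0, 0.0, 1.0]] [ 1.27  -0.005  0.863] [[-0.05, 1.0, -0.0], [0.74, 0.04, -0.67], [-0.67, -0.04, -0.74]]
[[355.8, 0.0, 257.9], [0.0, 355.8, 191.3], [0.0, 0.0, 1.0]] [ 0.421 -0.06   0.931] [[-0.03, -1.0, 0.0], [-0.98, 0.02, -0.18], [0.18, -0.01, -0.98]]
{'t': 0.1, 'q': array([-1.29109631,  0.47771718,  0.02233623,  1.55634558, -0.01150329,
        1.10930082, -0.08310807]), 'joint_vel': array([-0.00136291, -0.00430818,  0.00128365, -0.00214967,  0.00111819,
       -0.00014633, -0.00319433]), 'joint_torque': array([ 4.70392974e-03, -5.97760391e+01,  1.61418445e+00, -2.81957728e+01,
        1.29073294e-02,  4.90894585e-03, -1.85446606e-05]), 'eef_pos': array([0.25503683, 0.62431969, 0.19052599]), 'tool_rot': array([-1.02215468e-04,  1.92679226e-01,  9.81261454e-01, -8.15073286e-04]), 'contact_force': array([-0.21445727, -0.66509906,  0.71707702]), 'torque': array([-0.02454816, -0.00891543, -0.01446431]), 'grasp_force': 0.0, 'gripper_width': 0.996987927854226} 0.0187
```

View pics/scene.png

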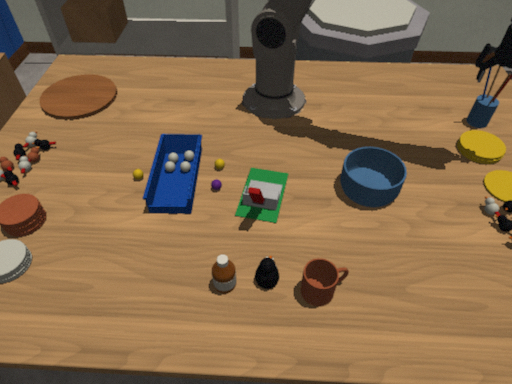

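View pics/top.png

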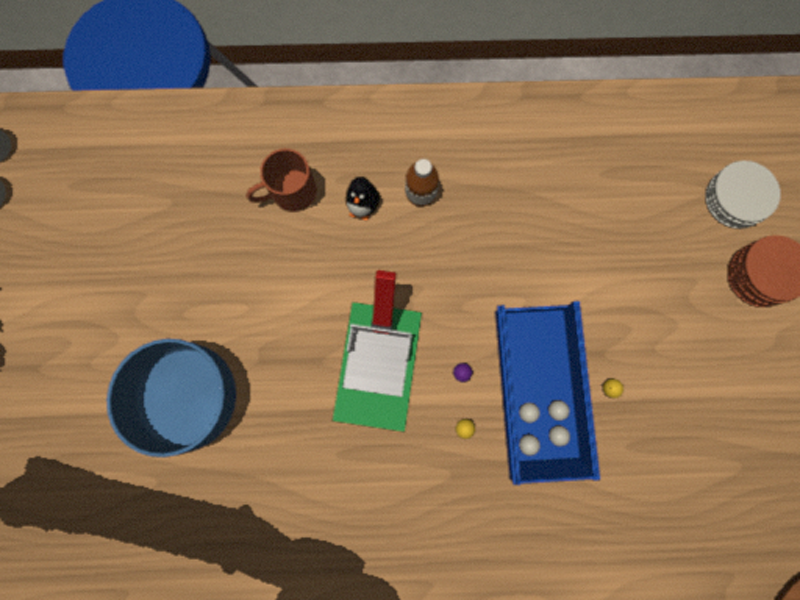

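The scene view shows the tub with 4 balls at about (180,162), the scoop on the mat at (262,195) and the jar at (372,175). In the 800 px top view the scoop is at (380,360) with its red handle tip at (385,275), the tub at (548,392), the balls at about (545,427) and the jar at (172,397).

```bash
cat > m.py <<'E'
from h import *
def hsv(c): return cv2.cvtColor(np.array(c['image']),cv2.COLOR_RGB2HSV)
def mask(c,lo,hi,roi=None):
    m=cv2.inRange(hsv(c),np.array(lo),np.array(hi))
    if roi: k=np.zeros_like(m);x0,y0,x1,y1=roi;k[y0:y1,x0:x1]=1;m=m*k
    return m
def big(m):
    cs,_=cv2.findContours(m,cv2.RETR_EXTERNAL,cv2.CHAIN_APPROX_NONE);return max(cs,key=cv2.contourArea)
def poly(cn,n):
    h=cv2.convexHull(cn);return cv2.approxPolyN(h,n,ensure_convex=True).reshape(-1,2) if hasattr(cv2,'approxPolyN') else cv2.approxPolyDP(h,3,True).reshape(-1,2)
E
python3 - <<'E'
from m import *
T=cam('top');S=cam('scene')
for n,c,roi in(('top',T,(300,185,390,320)),('scene',S,(140,125,210,220))):
    m=mask(c,(105,130,30),(130,255,255),roi);q=poly(big(m),4);print(n,'tub');
    for p in q: print(p,ray(c,p,.066).round(4)[:2],ray(c,p,.03).round(4)[:2],ray(c,p,0).round(4)[:2])
for n,c,roi in(('top',T,(205,180,280,285)),('scene',S,(230,160,295,225))):
    m=mask(c,(45,100,40),(80,255,255),roi);q=poly(big(m),4);P=np.array([ray(c,p,.004)[:2] for p in q]);print(n,'mat',P.round(4).tolist(),P.mean(0).round(4))
    m=mask(c,(0,0,110),(180,70,255),roi);q=poly(big(m),4);print('scoop grey',[(p.tolist(),ray(c,p,.005)[:2].round(4).tolist()) for p in q])
for n,c,roi in(('top',T,(230,165,262,215)),('scene',S,(240,180,275,215))):
    m=mask(c,(0,130,50),(10,255,255),roi)|mask(c,(170,130,50),(180,255,255),roi);print(n,'red',cv2.minAreaRect(big(m)),poly(big(m),4).tolist(),[ray(c,p,.141).round(4).tolist() for p in poly(big(m),4)])
for n,c,roi in(('top',T,(60,205,160,300)),('scene',S,(330,140,415,215))):
    m=mask(c,(95,80,30),(112,255,255),roi);h=cv2.convexHull(big(m)).reshape(-1,2);P=np.array([ray(c,p,.085)[:2] for p in h],np.float32);print(n,'jar',cv2.minEnclosingCircle(P),cv2.fitEllipse(P))
for n,c,roi in(('top',T,(320,245,375,300)),('scene',S,(160,145,200,178))):
    m=mask(c,(0,0,110),(180,90,255),roi);cs,_=cv2.findContours(m,0,2)
    for k in cs:
        if cv2.contourArea(k)>25:(u,r)=cv2.minEnclosingCircle(k);print(n,'ball',u,r,ray(c,u,.022).round(4))
# enlarged crops
A=cv2.resize(np.array(T['image'])[165:325,200:390],(760,640))[:600];cv2.imwrite('pics/crop.png',cv2.cvtColor(A,cv2.COLOR_RGB2BGR))
E
```

```text
top tub
[383 306] [ 0.3023 -0.3536] [ 0.2973 -0.3658] [ 0.2932 -0.376 ]
[327 309] [ 0.2991 -0.2223] [ 0.294  -0.2291] [ 0.2898 -0.2347]
[317 196] [ 0.5666 -0.2142] [ 0.5726 -0.2206] [ 0.5777 -0.2259]
[370 193] [ 0.5708 -0.3457] [ 0.577  -0.3576] [ 0.5822 -0.3675]
scene tub
[203 135] [ 0.3031 -0.2174] [ 0.2595 -0.2269] [ 0.2231 -0.2349]
[190 212] [ 0.619  -0.2078] [ 0.5896 -0.2169] [ 0.5651 -0.2245]
[139 212] [ 0.6258 -0.3417] [ 0.5967 -0.3569] [ 0.5725 -0.3695]
[161 134] [ 0.3047 -0.3513] [ 0.2611 -0.3669] [ 0.2248 -0.38  ]
top mat [[0.3751, -0.0638], [0.3956, 0.0528], [0.533, 0.0289], [0.6097, -0.1072]] [ 0.4784 -0.0223]
scoop grey [([263, 212], [0.538, -0.0811]), ([257, 254], [0.4301, -0.0627]), ([219, 248], [0.4479, 0.0345]), ([224, 207], [0.5538, 0.0208])]
scene mat [[0.3976, 0.0541], [0.5918, 0.0198], [0.5728, -0.0955], [0.3767, -0.0616]] [ 0.4847 -0.0208]
scoop grey [([282, 184], [0.4466, 0.0358]), ([277, 206], [0.5344, 0.0218]), ([248, 187], [0.4641, -0.0656]), ([250, 179], [0.4304, -0.0616])]
top red ((245.1620635986328, 190.55519104003906), (13.37032413482666, 35.12824249267
[... 683 characters left out ...]
.12017907947301865) ((0.4707182049751282, 0.28319695591926575), (0.1749287098646164, 0.24601270258426666), 70.62175750732422)
top ball (338.5, 284.5) 6.670932292938232 [ 0.3502 -0.2627  0.022 ]
top ball (357.6067810058594, 279.043701171875) 6.688844203948975 [ 0.3621 -0.3111  0.022 ]
top ball (338.5, 263.5) 6.5193023681640625 [ 0.4012 -0.2662  0.022 ]
top ball (357.5, 263.0) 6.576573371887207 [ 0.4012 -0.3139  0.022 ]
scene ball (185.0, 165.5) 5.02503776550293 [ 0.3989 -0.2643  0.022 ]
scene ball (169.5, 164.5) 4.527792930603027 [ 0.3968 -0.313   0.022 ]
scene ball (172.5, 156.0) 4.609872341156006 [ 0.3577 -0.3111  0.022 ]
scene ball (189.0, 153.5) 4.272101879119873 [ 0.3434 -0.2609  0.022 ]
```

View pics/crop.png

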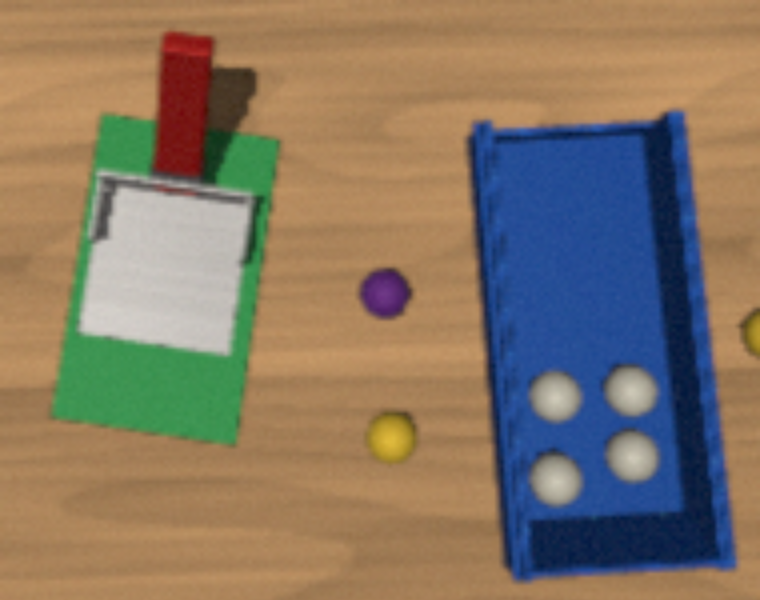

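The crop confirms the layout. The scoop's lip edge runs from (80,332) to (230,355) in crop pixels, and the tub floor's near edge from (530,520) to (683,512). Next I refine the tub and jar measurements and work out the first move.

```bash
cat > plan.py <<'E'
from m import *
def Rt(yaw,pitch=0):  # tool R: tool x = scoop x at level; pitch>0 = lip up
    z=Ro.from_euler('z',yaw,degrees=True); p=Ro.from_euler('y',-pitch,degrees=True)
    return z*p*Ro.from_matrix(np.diag([1.,-1,-1]))
def state():
    o=bot.get_obs();q=o['tool_rot'];return o,np.array(o['eef_pos']),Ro.from_quat([q[1],q[2],q[3],q[0]])
def inc(P,R,p0=None,R0=None):
    if p0 is None: _,p0,R0=state()
    return np.r_[R0.inv().apply(np.array(P)-p0)*1000,np.degrees((R0.inv()*R).as_rotvec())].round(1).tolist()
E
python3 - <<'E'
from plan import *
T=cam('top');S=cam('scene')
m=mask(T,(105,130,30),(130,255,255),(300,185,395,320));cn=big(m).reshape(-1,2)
for side in('L','R'):
    P=[]
    for v in range(205,300,2):
        u=cn[cn[:,1]==v][:,0]
        if len(u): P.append(ray(T,(u.min()-.5 if side=='L' else u.max()+.5,v),0 if side=='L' else .066)[:2])
    f=cv2.fitLine(np.array(P,np.float32),cv2.DIST_HUBER,0,.01,.01).ravel();d=f[:2]*np.sign(-f[0]);print(side,np.degrees(np.arctan2(d[1],d[0])),[ (x,round(f[3]+(x-f[2])*d[1]/d[0],4)) for x in(.3,.45,.57)])
print('floor end',[ray(T,(200+u/4-.4,165+v/4-.4),.006).round(4)[:2] for u,v in((530,520),(683,512),(645,135))])
for n,c,roi in(('top',T,(55,205,165,300)),('scene',S,(330,140,415,215))):
    m=mask(c,(90,60,20),(118,255,255),roi);h=cv2.convexHull(big(m)).reshape(-1,2)
    P=np.array([ray(c,p,.085)[:2] for p in h]);print(n,'jar',P[:,0].min().round(4),P[:,0].max().round(4),P[:,1].min().round(4),P[:,1].max().round(4))
_,p,R=state();print(inc([.587,-.0394,.25],Rt(170.1)))
E
```

```text
L -178.20865 [(0.3, np.float32(-0.2341)), (0.45, np.float32(-0.2294)), (0.57, np.float32(-0.2257))]
R -178.26247 [(0.3, np.float32(-0.3544)), (0.45, np.float32(-0.3498)), (0.57, np.float32(-0.3462))]
floor end [array([ 0.3249, -0.2485]), array([ 0.3271, -0.345 ]), array([ 0.5675, -0.3402])]
top jar 0.3547 0.5256 0.1876 0.3769
scene jar 0.3564 0.5908 0.1927 0.3789
[-558.3, -489.4, -58.6, -0.0, -0.0, -12.3]
```

step_arm:
  increments:
    - [[1,-20,-17,-20,0,0,-1],[1,-50,-44,-40,0,0,-3],[1,-85,-75,-55,0,0,-5],[1,-115,-101,-58,0,0,-7],[1,-145,-127,-58,0,0,-9],[1,-175,-153,-58,0,0,-11],[1,-205,-180,-58,0,0,-12.3],[1,-235,-206,-58,0,0,-12.3],[1,-260,-228,-58,0,0,-12.3],[1,-280,-245,-58,0,0,-12.3]]
  force: 110

```text
t: 1.13
eef_pos: [0.4232, 0.2885, 0.2497]
tool_rot: [0.0, 0.088, 0.996, -0.0]
contact_force: [-0.4, 0.1, -0.1]
gripper_width: 1.0
grasp_force: 0.0
```

```bash
python3 -c "
from plan import *
print(state()[1],inc([.587,-.0394,.20],Rt(170.1)))"
```

```text
[0.42323458 0.28848948 0.24969828] [-218.8, -294.0, 49.9, -0.0, 0.0, -0.2]
```

Then check with the wrist camera before descending.

step_arm:
  increments:
    - [[1,-24,-32,0,0,0,0],[1,-48,-64,0,0,0,0],[1,-72,-96,0,0,0,0],[1,-96,-128,0,0,0,0],[1,-120,-160,5,0,0,0],[1,-144,-192,15,0,0,0],[1,-168,-224,25,0,0,0],[1,-192,-256,38,0,0,0],[1,-212,-285,48,0,0,0],[1,-218.8,-294,50,0,0,0]]

```text
t: 1.97
eef_pos: [0.5868, -0.0419, 0.1978]
tool_rot: [-0.001, 0.09, 0.996, -0.002]
contact_force: [-0.5, -0.5, 0.4]
gripper_width: 0.998
grasp_force: 0.0
```

```bash
python3 - <<'E'
from plan import *
W=cam('wrist');save(W,'w1.png')
print(state()[1],inc([.587,-.0394,.096],Rt(170.1)))
m=mask(W,(0,130,50),(10,255,255))|mask(W,(170,130,50),(180,255,255));c=big(m);q=poly(c,4);print(q.tolist(),cv2.minAreaRect(c))
# predicted handle top corners / centreline
o=np.array([.488,-.0221,.004]);B=Ro.from_euler('z',170.1,degrees=True)
for p in((-118,15,141.3),(-118,-15,141.3),(-100.5,0,111),(50,49,0),(50,-49,0)): print(p,proj(W,o+B.apply(np.array(p)/1000)).round(1))
E
```

```text
[ 0.58709901 -0.04165799  0.19813357] [0.4, 2.6, 102.1, -0.2, -0.0, -0.5]
[[266, 133], [272, 223], [235, 223], [239, 133]] ((253.0, 178.0), (90.0, 34.0), 90.0)
(-118, 15, 141.3) [235.9 217. ]
(-118, -15, 141.3) [271.1 216.8]
(-100.5, 0, 111) [253.1 187.6]
(50, 49, 0) [209.1  35.2]
(50, -49, 0) [294.8  34.4]
```

View pics/w1.png

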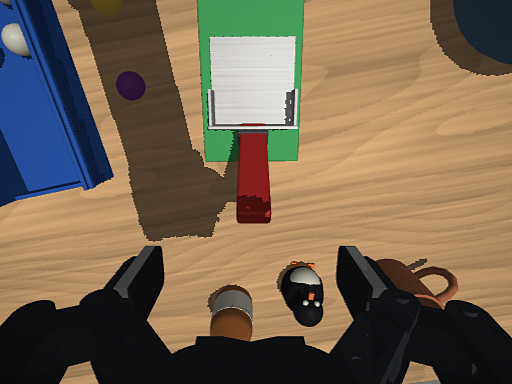

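The wrist view shows the handle centred at column 253, with its end at row 220 and the scoop lip corners at (209,36) and (296,36), which matches the prediction. I descend and grip.

step_arm:
  increments:
    - [[1,0,2,20,0,0,-0.5],[1,0.4,2.6,50,0,0,-0.5],[1,0.4,2.6,80,0,0,-0.5],[1,0.4,2.6,98,0,0,-0.5],[1,0.4,2.6,102,0,0,-0.5],[-1,0.4,2.6,102,0,0,-0.5],[-1,0.4,2.6,102,0,0,-0.5],[-1,0.4,2.6,102,0,0,-0.5],[-1,0.4,2.6,102,0,0,-0.5],[-1,0.4,2.6,102,0,0,-0.5]]

```text
t: 2.85
eef_pos: [0.5877, -0.0326, 0.0988]
tool_rot: [0.001, 0.082, 0.997, 0.0]
contact_force: [-0.6, 1.4, 1.8]
gripper_width: 0.296
grasp_force: 1.5
```

step_arm:
  increments:
    - [[-1,0,0,0,0,0,0],[-1,0,0,0,0,0,0],[-1,0,0,0,0,0,0]]

```text
t: 3.1
eef_pos: [0.5867, -0.0324, 0.0975]
tool_rot: [0.0, 0.082, 0.997, 0.0]
contact_force: [0.2, 0.7, -0.1]
gripper_width: -0.0
grasp_force: 0.0
```

```bash
python3 - <<'E'
from plan import *
W=cam('wrist');S=cam('scene')
A=np.array(W['image']);B=cv2.resize(np.array(S['image'])[130:290,190:370],(432,384))
I=np.hstack([A,B]);I=cv2.resize(I,(800,int(384*800/I.shape[1])))
cv2.imwrite('pics/c2.png',cv2.cvtColor(I,cv2.COLOR_RGB2BGR));print(bot.get_obs()['gripper_width'],bot.get_obs()['grasp_force'],state()[1])
E
```

```text
0.006305493672893956 0.0015814833568583708 [ 0.58663636 -0.03250208  0.09738454]
```

View pics/c2.png

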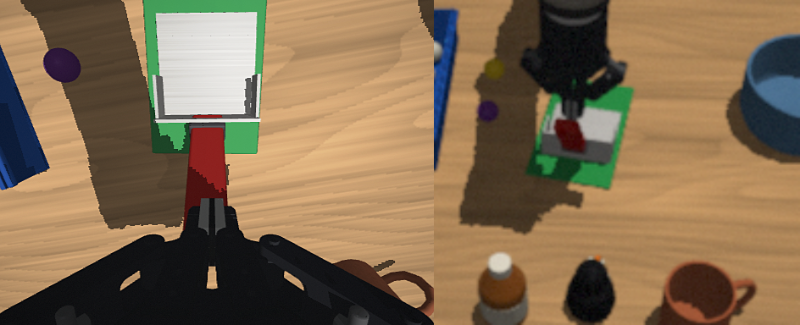

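```bash
python3 - <<'E'
from plan import *
W=cam('wrist');S=cam('scene');T=cam('top')
_,p,R=state();print(p,R.as_matrix().round(3).tolist())
o=np.array([.488,-.0221,.004]);B=Ro.from_euler('z',170.1,degrees=True)
for n,c,roi in(('W',W,None),('S',S,(225,150,300,225)),('T',T,(205,160,290,285))):
    for k in((-118,0,141.3),(-100.5,0,111),(-70,0,58),(50,49,0),(50,-49,0)): print(n,k,proj(c,o+B.apply(np.array(k)/1000)).round(1))
    print('tcp',proj(c,p).round(1),'gp',proj(c,p-R.apply([0,0,.0187])).round(1))
    m=mask(c,(0,130,50),(10,255,255),roi)|mask(c,(170,130,50),(180,255,255),roi);print('red',poly(big(m),4).tolist())
    m=mask(c,(0,0,130),(180,60,255),roi);print('grey',poly(big(m),4).tolist())
E
```

```text
[ 0.58664274 -0.03252412  0.09729674] [[-0.986, 0.164, -0.0], [0.164, 0.986, -0.0], [0.0, -0.0, -1.0]]
W (-118, 0, 141.3) [237.3 289.3]
W (-100.5, 0, 111) [239.2 234.7]
W (-70, 0, 58) [241.6 167.7]
W (50, 49, 0) [183.7   8.8]
W (50, -49, 0) [303.2   9.9]
tcp [250.2 221.4] gp [250.2 233.2]
red [[263, 151], [269, 242], [214, 273], [225, 151]]
grey [[298, 135], [191, 135], [183, 15], [303, 14]]
S (-118, 0, 141.3) [253.2 189.6]
S (-100.5, 0, 111) [254.7 192.8]
S (-70, 0, 58) [257.2 197.9]
S (50, 49, 0) [249.9 179.2]
S (50, -49, 0) [281.7 184.4]
tcp [257.4 197.4] gp [257.4 192.5]
red [[259, 189], [265, 203], [254, 203], [247, 189]]
grey [[282, 185], [278, 200], [264, 198], [258, 181]]
T (-118, 0, 141.3) [246.2 175.5]
T (-100.5, 0, 111) [245.4 185.7]
T (-70, 0, 58) [244.2 201.9]
T (50, 49, 0) [256.7 253.9]
T (50, -49, 0) [219.  248.3]
tcp [242.8 187.4] gp [242.5 185.8]Traceback (most recent call last):
  File "<stdin>", line 8, in <module>
  File "m.py", line 8, in big
    cs,_=cv2.findContours(m,cv2.RETR_EXTERNAL,cv2.CHAIN_APPROX_NONE);return max(cs,key=cv2.contourArea)
                                                                            ~~~^^^^^^^^^^^^^^^^^^^^^^^^
ValueError: max() iterable argument is empty
```

```bash
python3 - <<'E'
from plan import *
W=cam('wrist');_,p,R=state()
print('cam in tool',R.inv().apply(-W['R'].T@W['t']-p).round(4))
for k in((0,.0425,-.013),(0,-.0425,-.013),(0,0,0),(0,0,-.0187),(0,0,-.034),(.011,0,0),(-.011,0,0),(-.011,0,-.034)): print(k,proj(W,p+R.apply(k)).round(1))
A=np.array(W['image'])[130:300,170:330];A=cv2.resize(A,(564,600),interpolation=cv2.INTER_CUBIC);cv2.imwrite('pics/c3.png',cv2.cvtColor(A,cv2.COLOR_RGB2BGR))
E
```

```text
cam in tool [ 0.0744 -0.0003 -0.1825]
(0, 0.0425, -0.013) [318.6 229.4]
(0, -0.0425, -0.013) [182.  229.4]
(0, 0, 0) [250.3 221.5]
(0, 0, -0.0187) [250.3 233.2]
(0, 0, -0.034) [250.3 244.7]
(0.011, 0, 0) [250.3 205.8]
(-0.011, 0, 0) [250.3 236.6]
(-0.011, 0, -0.034) [250.3 262.4]
```

View pics/c3.png

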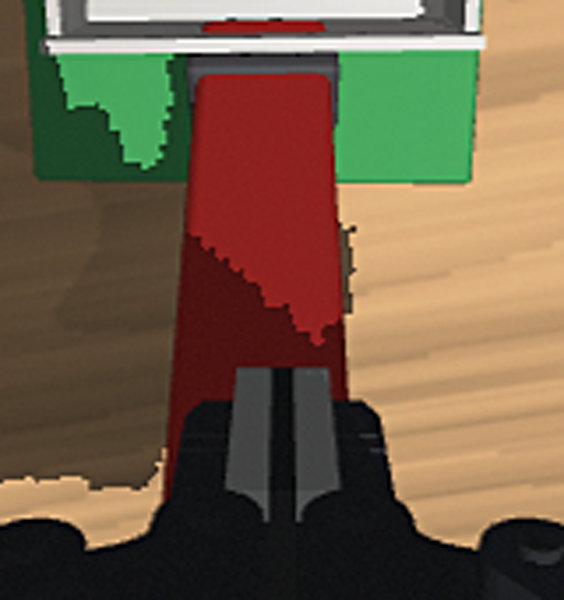

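Viewing c3: the shut fingertips end at about image row 234 and sit above the handle's surface. The w1 and scene views agree, and put the real tips about 40 mm behind the reported TCP. I open, correct y, and go deeper step by step while watching the force.

step_arm:
  increments:
    - [[-1,0,0,-15,0,0,0],[1,1,-3,-30,0,0,0.5],[1,1,-6.7,-30,0,0,0.5],[1,1,-6.7,-30,0,0,0.5],[1,1,-6.7,-30,0,0,0.5],[1,1,-6.7,-30,0,0,0.5],[1,1,-6.7,-10,0,0,0.5],[1,1,-6.7,10,0,0,0.5],[1,1,-6.7,20,0,0,0.5],[1,1,-6.7,20,0,0,0.5]]

```text
t: 4.23
eef_pos: [0.5823, -0.0386, 0.0745]
tool_rot: [-0.003, 0.086, 0.996, -0.0]
contact_force: [-0.4, 0.1, 0.2]
gripper_width: 1.002
grasp_force: 0.0
```

```bash
python3 - <<'E'
from plan import *
o,p,R=state();print(p,o['contact_force'],o['gripper_width'],inc([.587,-.0394,.057],Rt(170.1)))
W=cam('wrist');A=np.array(W['image']);cv2.imwrite('pics/w4.png',cv2.cvtColor(A,cv2.COLOR_RGB2BGR))
S=cam('scene');B=cv2.resize(np.array(S['image'])[110:230,190:310],(600,600),interpolation=cv2.INTER_CUBIC);cv2.imwrite('pics/s4.png',cv2.cvtColor(B,cv2.COLOR_RGB2BGR))
E
```

```text
[ 0.58230604 -0.03858282  0.07450525] [-0.3878621   0.09581836  0.22142072] 1.0021728190931554 [-4.9, 0.0, 17.5, -0.1, -0.3, 0.0]
```

View pics/s4.png

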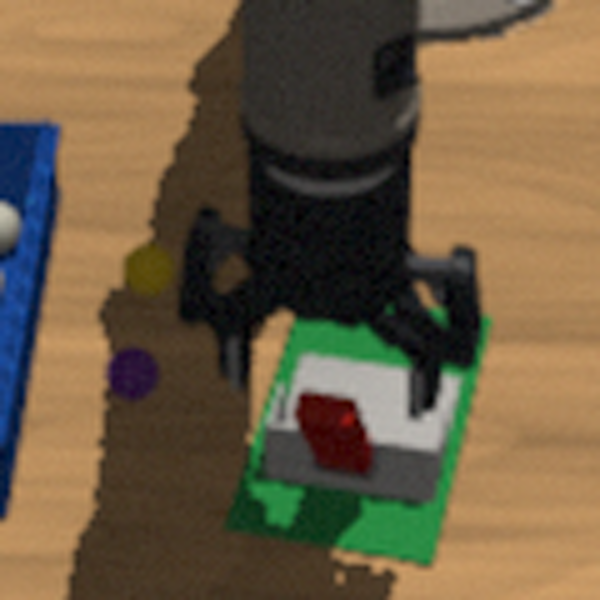

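The scene crop shows the open fingertips at full-image (237,187) and (275,192), with the handle's end at about (255,190). They look closer to the robot than the handle, so I triangulate them against the wrist pixels.

```bash
python3 - <<'E'
from plan import *
o,p,R=state();W=cam('wrist');S=cam('scene')
P=lambda c:c['K']@np.c_[c['R'],c['t']]
for w,s in(((140,248),(237,187)),((358,248),(274.6,192.4))):
    X=cv2.triangulatePoints(P(W),P(S),np.array(w,float),np.array(s,float)).ravel();X=X[:3]/X[3];print(X.round(4),'tool',(R.inv().apply(X-p)*1000).round(1),proj(W,X).round(0),proj(S,X).round(0))
E
```

```text
[ 0.5726 -0.0891  0.1211] tool [  3.1 -51.5 -43.9] [151. 248.] [236. 186.]
[0.5902 0.0131 0.1235] tool [  3.4  52.2 -46.3] [352. 250.] [275. 192.]
```

View pics/w4.png

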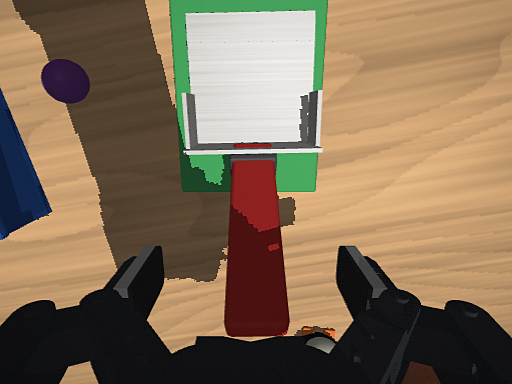

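The open tips triangulate to about 45 mm behind the TCP where 13 mm is stated, so the real pads sit about 32 mm farther back. I aim for TCP z≈0.064.

step_arm:
  increments:
    - [[1,-2,0,4,0,0,0],[1,-4,0,8,0,0,0],[1,-4.5,0,10.5,0,0,0],[1,-4.5,0,10.5,0,0,0],[-1,-4.5,0,10.5,0,0,0],[-1,-4.5,0,10.5,0,0,0],[-1,-4.5,0,10.5,0,0,0],[-1,-4.5,0,10.5,0,0,0],[-1,-4.5,0,10.5,0,0,0],[-1,-4.5,0,10.5,0,0,0]]
  force: 110

```text
t: 5.27
eef_pos: [0.5897, -0.0396, 0.0674]
tool_rot: [0.001, 0.086, 0.996, 0.0]
contact_force: [0.1, 1.6, 2.1]
gripper_width: 0.332
grasp_force: 108.2
```

step_arm:
  increments:
    - [[-1,0,0,0,0,0,0],[-1,0,0,0,0,0,0],[-1,0,0,0,0,0,0]]

```text
t: 5.52
eef_pos: [0.5898, -0.0396, 0.0674]
tool_rot: [0.001, 0.086, 0.996, 0.0]
contact_force: [-0.2, 0.7, 5.0]
gripper_width: 0.329
grasp_force: 108.2
```

Gripped, with a width of 28 mm. I save the grasp transform and plan the move to above the tub.

```bash
cat >> plan.py <<'E'
import os
def Rs(yaw,pitch=0): return Ro.from_euler('z',yaw,degrees=True)*Ro.from_euler('y',-pitch,degrees=True)
def grasp():
    g=json.load(open('g.json'));return np.array(g['t']),Ro.from_quat(g['q'])  # scoop in tool
def toolfor(pos,yaw,pitch=0,pivot=(0,0,0)):
    # pivot: scoop-frame point (mm) placed at pos
    B=Rs(yaw,pitch);o=np.array(pos)-B.apply(np.array(pivot)/1000);t,q=grasp();R=B*q.inv();return o-R.apply(t),R
def scoop():
    _,p,R=state();t,q=grasp();B=R*q;return p+R.apply(t),B
E
python3 - <<'E'
from plan import *
_,p,R=state();B=Rs(170.1);o=np.array([.488,-.0221,.004])
g={'t':R.inv().apply(o-p).tolist(),'q':(R.inv()*B).as_quat().tolist()};json.dump(g,open('g.json','w'));print(g)
for P in(([.488,-.0221,.12],170.1),([.5095,-.2878,.12],181.8)): print(inc(*toolfor(*P)))
E
```

```text
{'t': [0.10333329498030626, -0.000323223353179487, 0.06327912512709187], 'q': [-0.9999997624529412, 0.00016952144321613627, 0.0006314882999550053, 0.00021812626794722606]}
[-0.1, 0.1, -116.0, -0.0, -0.0, -0.0]
[-64.9, -237.0, -116.0, -0.0, 0.0, -11.7]
```

step_arm:
  increments:
    - [[-1,0,0,-4,0,0,0],[-1,0,0,-15,0,0,0],[-1,0,0,-35,0,0,0],[-1,0,0,-60,0,0,0],[-1,0,0,-85,0,0,0],[-1,0,0,-105,0,0,0],[-1,0,0,-115,0,0,0],[-1,0,0,-116,0,0,0],[-1,0,0,-116,0,0,0]]

```text
t: 6.27
eef_pos: [0.5888, -0.0397, 0.1827]
tool_rot: [-0.0, 0.086, 0.996, 0.0]
contact_force: [-0.7, -0.4, -2.5]
gripper_width: 0.328
grasp_force: 108.8
```

```bash
python3 - <<'E'
from plan import *
print(bot.get_obs()['gripper_width'],inc(*toolfor([.5095,-.2878,.12],181.8)))
o,B=scoop();W=cam('wrist')
m=mask(W,(0,0,130),(180,60,255),(120,0,400,200));print(o,poly(big(m),4).tolist())
for k in((50,49,0),(50,-49,0),(-50,49,45),(-50,-49,45)):print(proj(W,o+B.apply(np.array(k)/1000)).round(1))
E
```

```text
0.3284150831236969 [-65.7, -236.8, -0.7, -0.0, -0.1, -11.7]
[ 0.48691174 -0.02218961  0.11947835] [[319, 0], [311, 135], [190, 135], [183, 0]]
[181.5 -10.4]
[318.  -10.5]
[176.8 137.4]
[322.8 137.3]
```

step_arm:
  increments:
    - [[-1,-5,-15,0,0,0,-1],[-1,-13,-45,0,0,0,-3],[-1,-22,-80,0,0,0,-5],[-1,-31,-115,0,0,0,-7],[-1,-41,-150,0,0,0,-9],[-1,-51,-185,0,0,0,-10.5],[-1,-60,-215,0,0,0,-11.5],[-1,-65,-232,0,0,0,-11.7],[-1,-65.7,-236.8,0,0,0,-11.7],[-1,-65.7,-236.8,0,0,0,-11.7]]

```text
t: 7.15
eef_pos: [0.6113, -0.286, 0.1807]
tool_rot: [-0.002, -0.014, 1.0, 0.0]
contact_force: [-0.2, 0.8, -2.8]
gripper_width: 0.323
grasp_force: 109.1
```

```bash
python3 - <<'E'
from plan import *
print(scoop()[0],inc(*toolfor([.5095,-.2878,.016],181.8)))
o,B=scoop();T=cam('top')
m=mask(T,(0,0,130),(180,60,255),(290,150,400,262));print(poly(big(m),4).tolist())
for k in((50,49,0),(50,-49,0),(-50,49,45),(-50,-49,45)):print(proj(T,o+B.apply(np.array(k)/1000)).round(1))
A=cv2.resize(np.array(T['image'])[165:325,280:420],(525,600));cv2.imwrite('pics/t5.png',cv2.cvtColor(A,cv2.COLOR_RGB2BGR))
E
```

```text
[ 0.50777873 -0.2891232   0.11782423] [-1.8, 1.6, 101.3, -0.0, -0.3, -0.2]
[[353, 194], [335, 239], [333, 213], [335, 193]]
[378.6 237.3]
[335.7 239.6]
[380.1 190.4]
[335.8 192.7]
```

View pics/t5.png

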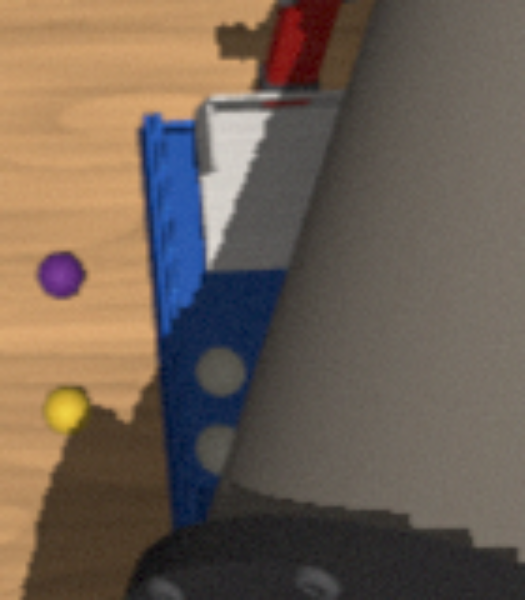

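The top view shows the scoop over the tub with its lip's left corner at (335,239), matching the prediction to within a pixel. Lowering.

step_arm:
  increments:
    - [[-1,-1,1,0,0,0,0],[-1,-1.3,1.3,0,0,0,0],[-1,-1.3,1.3,20,0,0,0],[-1,-1.3,1.3,45,0,0,0],[-1,-1.3,1.3,70,0,0,0],[-1,-1.3,1.3,88,0,0,0],[-1,-1.3,1.3,97,0,0,0],[-1,-1.3,1.3,100,0,0,0],[-1,-1.3,1.3,100,0,0,0]]

```text
t: 7.95
eef_pos: [0.6143, -0.2819, 0.0827]
tool_rot: [-0.0, -0.016, 1.0, 0.0]
contact_force: [-2.3, 0.3, -2.9]
gripper_width: 0.33
grasp_force: 108.7
```

```bash
python3 - <<'E'
from plan import *
o=bot.get_obs();s,B=scoop();print(s,Rs(181.8).inv().apply(s-[.4475,-.2897,0])*1000,(Rs(181.8).inv()*B).as_rotvec(degrees=True),o['contact_force'],inc(*toolfor([.5095,-.2878,.009],181.8)))
E
```

```text
[ 0.51102064 -0.28549305  0.01946882] [-63.62143675  -2.20963949  19.46882369] [-0.01083615 -0.11678824  0.07263346] [-2.34612496  0.29026896 -2.86280597] [1.7, -2.4, 10.3, 0.0, -0.1, 0.1]
```

step_arm:
  increments:
    - [[-1,0,-1,2,0,0,0],[-1,0,-2,4,0,0,0],[-1,0,-2.2,6,0,0,0],[-1,0,-2.2,8,0,0,0],[-1,0,-2.2,9,0,0,0],[-1,0,-2.2,10,0,0,0],[-1,0,-2.2,10,0,0,0],[-1,0,-2.2,10,0,0,0]]

```text
t: 8.62
eef_pos: [0.6144, -0.2853, 0.0728]
tool_rot: [0.0, -0.016, 1.0, -0.0]
contact_force: [-1.3, -0.3, -3.4]
gripper_width: 0.329
grasp_force: 108.9
```

step_arm:
  increments:
    - [[-1,0,0,1,0,0,0],[-1,0,0,2,0,0,0],[-1,0,0,2,0,0,0],[-1,0,0,2,0,0,0]]

```text
t: 8.95
eef_pos: [0.6148, -0.2852, 0.0714]
tool_rot: [0.0, -0.016, 1.0, -0.0]
contact_force: [-0.8, -0.8, 1.5]
gripper_width: 0.327
grasp_force: 109.3
```

```bash
cat > st.py <<'E'
from plan import *
o=bot.get_obs();s,B=scoop();print((Rs(181.8).inv().apply(s-[.4475,-.2897,0])*1000).round(1),(Rs(181.8).inv()*B).as_rotvec(degrees=True).round(2),o['contact_force'].round(1),o['torque'].round(2),o['t'])
E
python3 st.py
```

```text
[-64.1   1.1   8.1] [ 0.04 -0.02  0.01] [-0.8 -0.8  1.5] [0.01 0.48 0.07] 8.95
```

step_arm:
  increments:
    - [[-1,0,0,-1,0,-0.5,0],[-1,2,1,-1.7,0,-1,0],[-1,8,1,-1.7,0,-1,0],[-1,15,1,-1.7,0,-1,0],[-1,23,1,-1.7,0,-1,0],[-1,31,1,-1.7,0,-1,0],[-1,39,1,-1.7,0,-1,0],[-1,45,1,-1.7,0,-1,0],[-1,50,1,-1.7,0,-1,0],[-1,50,1,-1.7,0,-1,0]]

```text
t: 9.78
eef_pos: [0.5625, -0.286, 0.0723]
tool_rot: [0.008, -0.015, 1.0, 0.0]
contact_force: [-0.4, 0.6, -2.7]
gripper_width: 0.329
grasp_force: 109.2
```

```bash
python3 st.py
```

```text
[-12.7   0.    7.4] [ 0.    0.84 -0.07] [-0.4  0.6 -2.7] [ 0.02 -0.11  0.02] 9.7833
```

step_arm:
  increments:
    - [[-1,1,0,0.7,0,0,0],[-1,3,0,1.3,0,0,0],[-1,5,0,1.3,0,0,0],[-1,7,0,1.3,0,0,0],[-1,7,0,1.3,0,0,0]]

```text
t: 10.2
eef_pos: [0.5579, -0.2861, 0.0717]
tool_rot: [0.009, -0.016, 1.0, -0.0]
contact_force: [4.1, -0.2, 2.6]
gripper_width: 0.33
grasp_force: 109.1
```

```bash
python3 st.py
```

```text
[-8.3  0.2  6.5] [0.05 1.   0.01] [ 4.1 -0.2  2.6] [ 0.07 -0.48 -0.03] 10.2
```

step_arm:
  increments:
    - [[-1,6,0,-0.4,0,0,0],[-1,13,0,-0.4,0,0,0],[-1,20,0,-0.4,0,0,0],[-1,27,0,-0.4,0,0,0],[-1,34,0,-0.4,0,0,0],[-1,41,0,-0.4,0,0,0],[-1,48,0,-0.4,0,0,0],[-1,54,0,-0.4,0,0,0],[-1,60,0,-0.4,0,0,0],[-1,64,0,-0.4,0,0,0]]

```text
t: 11.03
eef_pos: [0.4941, -0.2884, 0.0714]
tool_rot: [0.01, -0.015, 1.0, -0.0]
contact_force: [6.5, 0.1, 5.9]
gripper_width: 0.328
grasp_force: 109.2
```

```bash
python3 st.py
```

```text
[55.4  0.5  6.1] [ 0.09  1.09 -0.01] [6.5 0.1 5.9] [ 0.11 -1.08 -0.08] 11.0333
```

step_arm:
  increments:
    - [[-1,4,0,-0.3,0,0,0],[-1,8,0,-0.3,0,0,0],[-1,11,0,-0.3,0,0,0],[-1,13,0,-0.3,0,0,0],[-1,13,0,-0.3,0,0,0],[-1,13,0,-0.3,0,0,0]]

```text
t: 11.53
eef_pos: [0.4817, -0.2889, 0.0716]
tool_rot: [0.01, -0.016, 1.0, -0.001]
contact_force: [6.3, -0.2, 6.3]
gripper_width: 0.328
grasp_force: 109.2
```

```bash
python3 - <<'E'
from st import *
T=cam('top');S=cam('scene')
for n,c,roi in(('top',T,(300,185,395,320)),('scene',S,(140,125,215,215))):
    m=mask(c,(0,0,90),(180,90,255),roi);cs,_=cv2.findContours(m,0,2)
    for k in cs:
        if cv2.contourArea(k)>15:(u,r)=cv2.minEnclosingCircle(k);print(n,u,round(r,1),(Rs(181.8).inv().apply(ray(c,u,.024)-[.4475,-.2897,0])*1000).round(0)[:2])
E
```

```text
[67.7  0.7  6.2] [0.1  1.12 0.  ] [ 6.3 -0.2  6.3] [-0.03 -1.08  0.08] 11.5333
top (338.5, 263.0) 15.5 [ 44. -25.]
top (344.0, 226.5) 6.2 [-46.  -2.]
top (388.0, 208.5) 8.8 [-85. 116.]
scene (184.5, 162.5) 8.3 [ 59. -24.]
```

step_arm:
  increments:
    - [[-1,1,0,0,0,0,0],[-1,2,0,0,0,0,0],[-1,3,0,0,0,0,0],[-1,3,0,0,0,0,0]]

```text
t: 11.97
eef_pos: [0.4793, -0.289, 0.0718]
tool_rot: [0.011, -0.016, 1.0, -0.001]
contact_force: [6.5, -0.6, 6.7]
gripper_width: 0.325
grasp_force: 109.3
```

```bash
python3 - <<'E'
from st import *
W=cam('wrist');S=cam('scene')
A=np.array(W['image'])[:230];B=cv2.resize(np.array(S['image'])[120:220,130:230],(230,230),interpolation=cv2.INTER_CUBIC)
cv2.imwrite('pics/c6.png',cv2.cvtColor(np.hstack([A,B]),cv2.COLOR_RGB2BGR))
s,B=scoop()
for L in((10,300),):
  m=mask(W,(0,0,60),(180,90,255),(130,0,380,140));cs,_=cv2.findContours(m,0,2)
for k in((50,49,0),(50,-49,0),(-50,49,45),(-50,-49,45)):print(proj(W,s+B.apply(np.array(k)/1000)).round(1))
E
```

```text
[70.1  0.7  6.3] [0.12 1.17 0.01] [ 6.5 -0.6  6.7] [ 0.04 -1.26 -0.04] 11.9667
[181.5 -10.3]
[318.  -10.5]
[176.9 137.4]
[322.8 137.4]
```

View pics/c6.png

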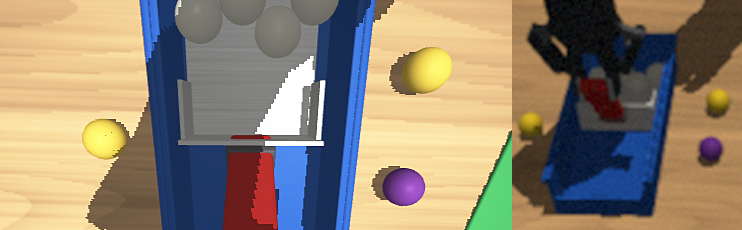

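The wrist crop shows all four balls grouped over the front of the pan, at (198,20), (240,5), (278,32) and (315,5). I nudge the last couple of millimetres to the wall.

step_arm:
  increments:
    - [[-1,1,0,-0.2,0,0,0],[-1,2,0,-0.2,0,0,0],[-1,3,0,-0.2,0,0,0],[-1,3,0,-0.2,0,0,0]]

```text
t: 12.4
eef_pos: [0.476, -0.2891, 0.0717]
tool_rot: [0.011, -0.016, 1.0, -0.001]
contact_force: [7.1, -0.2, 5.5]
gripper_width: 0.331
grasp_force: 109.3
```

```bash
python3 - <<'E'
from st import *
s,B=scoop();h=s+B.apply([-.05,0,0]);d=B.apply([1,0,0]);print(h)
W=cam('wrist');m=mask(W,(0,0,90),(180,60,175),(130,0,380,75))
cn,_=cv2.findContours(cv2.morphologyEx(m,cv2.MORPH_OPEN,np.ones((3,3))),0,2)
print([ (cv2.boundingRect(c)) for c in cn if cv2.contourArea(c)>40])
f=np.array([-1,-.0314,0])
for pit,back,up in((8,.002,.002),(16,.004,.004),(24,.006,.008),(24,.006,.11)):
    print(inc(*toolfor(h-f*back+[0,0,up],181.8,pit,(-50,0,0))))
E
```

```text
[73.4  0.7  6.3] [0.11 1.15 0.01] [ 7.1 -0.2  5.5] [ 0.02 -1.21 -0.  ] 12.4
[ 0.42407985 -0.2910835   0.00728259]
[(175, 0, 164, 75)]
[-11.4, -0.1, 7.3, -0.1, 9.1, 0.0]
[-20.4, -0.1, 14.6, -0.1, 17.1, 0.0]
[-28.0, -0.1, 20.8, -0.1, 25.1, -0.0]
[-30.2, -0.2, -81.2, -0.1, 25.1, -0.0]
```

step_arm:
  increments:
    - [[-1,1,0,-0.2,0,0,0],[-1,2,0,-0.2,0,0,0],[-1,3,0,-0.2,0,0,0],[-1,3,0,-0.2,0,0,0]]

```text
t: 12.78
eef_pos: [0.4738, -0.2891, 0.0722]
tool_rot: [0.011, -0.016, 1.0, -0.001]
contact_force: [7.3, -0.3, 5.7]
gripper_width: 0.33
grasp_force: 109.5
```

```bash
python3 st.py
```

```text
[75.6  0.6  6.6] [0.12 1.22 0.02] [ 7.3 -0.3  5.7] [ 0.16 -1.58  0.05] 12.7833
```

step_arm:
  increments:
    - [[-1,-2,0,0.5,0,2,0],[-1,-5,0,2.5,0,4.5,0],[-1,-8,0,5,0,7,0],[-1,-11.4,0,7.3,0,9.1,0],[-1,-15,0,10,0,12,0],[-1,-18,0,12.5,0,15,0],[-1,-21,0,15,0,18,0],[-1,-25,0,18,0,22,0],[-1,-28,0,20.5,0,25,0],[-1,-28,0,20.5,0,25,0]]

```text
t: 13.62
eef_pos: [0.4997, -0.2855, 0.0475]
tool_rot: [-0.211, -0.017, 0.977, -0.002]
contact_force: [1.1, 0.3, -6.3]
gripper_width: 0.33
grasp_force: 109.6
```

```bash
cat > balls.py <<'E'
from st import *
s,B=scoop();W=cam('wrist')
cnr=[proj(W,s+B.apply(np.array(k)/1000)).round(0).tolist() for k in((50,49,0),(50,-49,0),(-50,49,45),(-50,-49,45))];print(cnr)
g=cv2.cvtColor(np.array(W['image']),cv2.COLOR_RGB2GRAY)[:170,150:350]
c=cv2.HoughCircles(cv2.resize(g,None,fx=2,fy=2),cv2.HOUGH_GRADIENT,1.2,36,param1=70,param2=22,minRadius=32,maxRadius=60)
if c is not None:
    for u,v,r in c[0]: print('circ',round(150+u/2),round(v/2),round(r/2))
# predicted pixel radius / location of a ball in the pan
for x,y in((-31,-30),(-31,30),(-15,0),(30,0)): 
    q=s+B.apply(np.array((x,y,18.5))/1000);a=proj(W,q);print('pred',(x,y),a.round(0),abs(proj(W,q+B.apply([0,.016,0]))-a).max().round(1))
print(cv2.resize(g,(50,34),interpolation=cv2.INTER_AREA)[::2]//26) if 0 else None
E
python3 balls.py; python3 -c "
from plan import *
s,B=scoop();h=s+B.apply([-.05,0,0]);print(s,h,inc(*toolfor(h+[.006,0,.12],181.8,24,(-50,0,0))))"
```

```text
[67.9 -1.9 32.4] [ -0.08 -24.4    0.19] [ 1.1  0.3 -6.3] [ 0.05 -1.47 -0.02] 13.6167
[[181.0, -10.0], [318.0, -11.0], [177.0, 137.0], [323.0, 137.0]]
circ 294 69 21
circ 217 117 22
circ 279 115 20
circ 248 82 20
circ 240 123 30
circ 264 159 17
pred (-31, -30) [290. 107.] 21.7
pred (-31, 30) [209. 107.] 21.7
pred (-15, 0) [250.  84.] 22.2
pred (30, 0) [250.  14.] 23.6
[ 0.37855018 -0.29055353  0.03289797] [ 0.42409719 -0.28902057  0.0123281 ] [44.1, -0.0, -112.2, 0.0, -0.3, 0.1]
```

All four balls have rolled back into the pan: Hough finds circles at (294,69), (217,117), (279,115) and (248,82), where I predicted. Lifting smoothly.

step_arm:
  increments:
    - [[-1,2,0,-5,0,0,0],[-1,6,0,-15,0,0,0],[-1,11,0,-28,0,0,0],[-1,16,0,-41,0,0,0],[-1,22,0,-55,0,0,0],[-1,28,0,-70,0,0,0],[-1,34,0,-85,0,0,0],[-1,39,0,-99,0,0,0],[-1,43,0,-109,0,0,0],[-1,44,0,-112,0,0,0]]

```text
t: 14.5
eef_pos: [0.5059, -0.2885, 0.1744]
tool_rot: [-0.206, -0.015, 0.979, -0.004]
contact_force: [0.6, -0.6, -4.3]
gripper_width: 0.325
grasp_force: 109.8
```

```bash
python3 balls.py; python3 - <<'E'
from plan import *
s,B=scoop();print(s,bot.get_obs()['q'].round(2))
f=np.array([np.cos(np.radians(200)),np.sin(np.radians(200)),0]);J=np.array([.4405,.289,0])
# heel target over jar: lip 28 mm past centre when level
heel=J-f*.072+[0,0,.125]
a=toolfor(heel,200,24,(-50,0,0));print('above jar',heel,a[0],inc(*a))
mid=toolfor([.50,0.0,.14],190,24,(-50,0,0));print('mid',mid[0],inc(*mid),inc(*a,*mid))
E
```

```text
[ 61.6   0.8 158. ] [  0.1  -23.8   -0.05] [ 0.6 -0.6 -4.3] [-0.01 -1.4   0.04] 14.5
[[181.0, -10.0], [318.0, -11.0], [177.0, 137.0], [323.0, 137.0]]
circ 216 114 20
circ 295 74 23
circ 247 84 22
circ 279 117 22
circ 246 123 18
pred (-31, -30) [290. 107.] 21.7
pred (-31, 30) [209. 107.] 21.7
pred (-15, 0) [250.  84.] 22.2
pred (30, 0) [250.  14.] 23.6
[ 0.38583696 -0.29223981  0.15732107] [ 0.03  0.62  0.45  1.52 -0.06  1.42  2.07]
above jar [0.50815787 0.31362545 0.125     ] [0.57801989 0.33933044 0.16126755] [-88.3, 625.1, -26.3, 7.3, 0.1, -16.7]
mid [0.57326428 0.01318306 0.17626755] [-68.9, 299.2, -33.7, 3.2, 0.1, -7.5] [-62.0, 320.4, -11.0, 4.1, 0.0, -9.1]
```

The load reads 4.3 N against 2.6 N empty, which matches four balls. I carry them in two smooth stretches.

step_arm:
  increments:
    - [[-1,-1,4,-1,0,0,0],[-1,-4,14,-2,0.1,0,-0.3],[-1,-8,32,-5,0.3,0,-0.8],[-1,-13,56,-8,0.6,0,-1.4],[-1,-19,82,-11,0.9,0,-2.1],[-1,-25,108,-14,1.2,0,-2.8],[-1,-30,132,-17,1.5,0,-3.4],[-1,-34,150,-19,1.7,0,-3.9],[-1,-37,161,-20,1.8,0,-4.2],[-1,-38,166,-20,1.8,0,-4.2]]

```text
t: 15.38
eef_pos: [0.5432, -0.1176, 0.1731]
tool_rot: [-0.208, -0.056, 0.976, -0.011]
contact_force: [0.1, -0.4, -5.5]
gripper_width: 0.331
grasp_force: 109.6
```

```bash
cat > j.py <<'E'
from plan import *
f=np.array([np.cos(np.radians(200)),np.sin(np.radians(200)),0]);J=np.array([.4405,.289,0])
s,B=scoop();o=bot.get_obs();print(s,o['contact_force'].round(1),o['t'],o['q'].round(2))
heel=J-f*.072+[0,0,.125];a=toolfor(heel,200,24,(-50,0,0));print(inc(*a))
E
python3 j.py
```

```text
[ 0.42390792 -0.13160142  0.15738146] [ 0.1 -0.4 -5.5] 15.3833 [-0.2   0.58  0.38  1.56 -0.1   1.44  1.88]
[-84.4, 449.9, -23.6, 5.6, -0.1, -12.2]
```

step_arm:
  increments:
    - [[-1,-2,5,-1,0,0,0],[-1,-4,19,-2,0.2,0,-0.4],[-1,-9,44,-4,0.5,0,-1.1],[-1,-15,74,-6,0.9,0,-2],[-1,-22,108,-8,1.3,0,-3],[-1,-29,142,-10,1.8,0,-3.9],[-1,-35,172,-11,2.2,0,-4.8],[-1,-40,196,-11,2.5,0,-5.4],[-1,-43,212,-11,2.7,0,-5.8],[-1,-44,218,-11,2.7,0,-5.8]]

```text
t: 16.22
eef_pos: [0.5628, 0.1045, 0.1657]
tool_rot: [-0.207, -0.11, 0.972, -0.023]
contact_force: [0.6, -0.3, -4.9]
gripper_width: 0.325
grasp_force: 109.5
```

```bash
python3 j.py
```

```text
[0.44576056 0.07731769 0.14991518] [ 0.6 -0.3 -4.9] 16.2167 [-0.47  0.62  0.29  1.5  -0.15  1.47  1.65]
[-63.5, 225.4, -23.3, 2.9, -0.1, -6.4]
```

step_arm:
  increments:
    - [[-1,-2,5,-1,0,0,0],[-1,-6,19,-2,0.2,0,-0.5],[-1,-13,44,-5,0.5,0,-1.2],[-1,-22,74,-8,1,0,-2.1],[-1,-31,108,-12,1.4,0,-3.1],[-1,-41,142,-16,1.9,0,-4.2],[-1,-50,174,-19,2.3,0,-5.1],[-1,-57,200,-22,2.6,0,-5.8],[-1,-62,218,-23,2.9,0,-6.3],[-1,-63.5,225,-23,2.9,0,-6.4]]

```text
t: 17.05
eef_pos: [0.5785, 0.3392, 0.1605]
tool_rot: [-0.205, -0.169, 0.963, -0.036]
contact_force: [-0.5, 0.9, -5.7]
gripper_width: 0.326
grasp_force: 109.5
```

```bash
python3 j.py; python3 - <<'E'
from j import *
W=cam('wrist');T=cam('top')
# verify jar with top camera vs. scoop lip, predicted
lip=(50,0,0)
L=J+f*.028
for pit,z in((24,.125),(12,.115),(4,.108),(0,.106),(-8,.104),(-16,.104),(-24,.104),(-34,.104),(-42,.106)):
    pos=L+[0,0,z] if pit<=0 else None
    a=toolfor(pos,200,pit,lip) if pit<=0 else toolfor(J-f*.072+[0,0,z],200,pit,(-50,0,0))
    print(pit,inc(*a))
E
python3 balls.py|grep circ
```

```text
[0.46567261 0.29789147 0.14471832] [-0.5  0.9 -5.7] 17.05 [-0.69  0.78  0.21  1.2  -0.21  1.59  1.46]
[0.7, 0.3, -0.5, 0.0, -0.1, -0.0]
[0.46567261 0.29789147 0.14471832] [-0.5  0.9 -5.7] 17.05 [-0.69  0.78  0.21  1.2  -0.21  1.59  1.46]
[0.7, 0.3, -0.5, 0.0, -0.1, -0.0]
24 [0.1, 3.3, -0.7, -0.1, -0.1, -0.2]
12 [10.3, 3.3, -1.3, -0.1, -12.1, -0.2]
4 [18.1, 3.3, 0.4, -0.1, -20.1, -0.2]
0 [22.7, 3.3, 0.5, -0.1, -24.1, -0.2]
-8 [39.8, 3.2, -12.4, -0.1, -32.1, -0.2]
-16 [59.5, 3.1, -24.5, -0.1, -40.1, -0.2]
-24 [80.7, 3.0, -33.7, -0.1, -48.1, -0.2]
-34 [108.7, 2.9, -40.9, -0.2, -58.1, -0.2]
-42 [132.6, 2.8, -45.0, -0.2, -66.1, -0.2]
circ 243 87 22
circ 296 73 22
circ 274 117 22
circ 210 116 20
circ 315 114 21
circ 256 123 30
circ 234 129 24
circ 252 168 27
circ 291 135 19
```

step_arm:
  increments:
    - [[-1,1.5,1,-0.7,0,-2,0],[-1,3.5,2,-1,0,-5,0],[-1,6,3,-1.2,0,-8,0],[-1,10.3,3.2,-1.3,0,-12,0],[-1,13,3.2,-0.5,0,-15,0],[-1,15.5,3.2,0,0,-17.5,0],[-1,18,3.2,0.4,0,-20,0],[-1,20,3.2,0.4,0,-22,0],[-1,22,3.2,0.5,0,-23.5,0],[-1,22.5,3.2,0.5,0,-24,0]]

```text
t: 18.03
eef_pos: [0.5581, 0.3276, 0.1706]
tool_rot: [-0.0, -0.17, 0.985, -0.001]
contact_force: [0.1, -0.2, -5.5]
gripper_width: 0.328
grasp_force: 109.3
```

```bash
cat > d.py <<'E'
from j import *
print(B.apply([1,0,0])[2])
L=J+f*.028
for pit,z in((-4,.104),(-8,.103),(-16,.102),(-24,.102),(-34,.102),(-42,.104)): print(pit,inc(*toolfor(L+[0,0,z],200,pit,(50,0,0))))
E
python3 d.py
```

```text
[0.46085932 0.29252676 0.10735926] [ 0.1 -0.2 -5.5] 18.0333 [-0.8   0.46  0.24  1.66 -0.12  1.04  1.38]
[-22.7, 4.4, 9.3, -0.1, 23.9, -0.5]
0.001838422212183851
-4 [3.3, 4.2, -7.4, -0.2, -4.1, -0.4]
-8 [8.8, 4.1, -16.6, -0.2, -8.1, -0.4]
-16 [21.9, 4.0, -34.6, -0.3, -16.1, -0.4]
-24 [37.6, 3.8, -51.7, -0.3, -24.1, -0.4]
-34 [60.2, 3.5, -69.7, -0.3, -34.1, -0.4]
-42 [80.3, 3.3, -83.1, -0.4, -42.1, -0.4]
```

step_arm:
  increments:
    - [[-1,1,1,-2.5,0,-1.5,0],[-1,2.3,2,-5,0,-3,0],[-1,4,3,-8.5,0,-4.5,0],[-1,5.8,4,-12,0,-6,0],[-1,8.8,4,-16.6,0,-8,0],[-1,12,4,-21,0,-10,0],[-1,15,4,-25.5,0,-12,0],[-1,18.5,4,-30,0,-14,0],[-1,21.9,4,-34.6,0,-16,0],[-1,21.9,4,-34.6,0,-16,0]]

```text
t: 18.87
eef_pos: [0.5357, 0.325, 0.205]
tool_rot: [0.137, -0.169, 0.976, 0.023]
contact_force: [-0.1, -0.0, -3.5]
gripper_width: 0.332
grasp_force: 109.3
```

```bash
python3 d.py; python3 balls.py|grep circ
```

```text
[0.45861107 0.29704202 0.11573426] [-0.1 -0.  -3.5] 18.8667 [-0.94  0.24  0.28  1.92  0.04  0.73  1.21]
[-31.0, -0.7, 54.3, -0.1, 39.9, -0.4]
-0.2734464280502713
-4 [-10.6, -0.9, 31.1, -0.2, 11.9, -0.3]
-8 [-7.8, -0.9, 20.8, -0.2, 7.9, -0.3]
-16 [-0.2, -1.1, -0.2, -0.3, -0.1, -0.3]
-24 [10.2, -1.2, -20.9, -0.3, -8.1, -0.3]
-34 [27.0, -1.4, -44.4, -0.3, -18.1, -0.3]
-42 [42.7, -1.6, -62.8, -0.3, -26.1, -0.3]
```

step_arm:
  increments:
    - [[-1,3,-1,-6,0,-2.5,0],[-1,6,-1,-13,0,-5,0],[-1,10,-1,-21,0,-8,0],[-1,15,-1.2,-28,0,-11,0],[-1,20,-1.4,-35,0,-14,0],[-1,25,-1.4,-42,0,-17,0],[-1,27,-1.4,-44.4,0,-18,0],[-1,27,-1.4,-44.4,0,-18,0]]

```text
t: 19.58
eef_pos: [0.5006, 0.3119, 0.2392]
tool_rot: [0.288, -0.164, 0.942, 0.048]
contact_force: [0.5, 0.2, -2.6]
gripper_width: 0.328
grasp_force: 109.3
```

```bash
python3 - <<'E'
from d import *
S=cam('scene');m=mask(S,(0,0,120),(180,80,255),(335,145,412,210));cs,_=cv2.findContours(m,0,2)
for k in cs:
    if cv2.contourArea(k)>8: u=cv2.boundingRect(k);print('S',u,cv2.contourArea(k),ray(S,(u[0]+u[2]/2,u[1]+u[3]/2),.024).round(3))
E
```

```text
[0.45332544 0.29427901 0.12907074] [ 0.5  0.2 -2.6] 19.5833 [-1.14  0.    0.31  2.22  0.62  0.46  0.59]
[-24.7, 0.0, 110.5, -0.2, 57.8, -0.3]
-0.556831237440913
-4 [-12.4, -0.2, 82.2, -0.3, 29.8, -0.2]
-8 [-12.9, -0.2, 71.5, -0.3, 25.8, -0.2]
-16 [-12.2, -0.4, 49.2, -0.3, 17.8, -0.2]
-24 [-8.7, -0.5, 26.3, -0.3, 9.8, -0.2]
-34 [0.0, -0.7, -1.3, -0.4, -0.2, -0.2]
-42 [9.3, -0.9, -23.6, -0.4, -8.2, -0.1]
S (350, 168, 6, 7) 11.5 [0.402 0.249 0.024]
S (358, 161, 9, 8) 35.5 [0.372 0.282 0.024]
S (371, 145, 37, 33) 233.0 [0.352 0.367 0.024]
```

The wrist load is back to the empty value of 2.6 N. I rise and level the scoop, then look into the jar.

```bash
python3 - <<'E'
from plan import *
print(inc(*toolfor([.455,.294,.19],200,-20)),inc(*toolfor([.47,.25,.20],195,0)))
E
```

```text
[-46.4, -1.3, -23.4, -0.3, 13.8, -0.2] [-56.6, -56.6, 9.6, 1.2, 33.8, 4.6]
```

step_arm:
  increments:
    - [[-1,-12,0,-6,0,3,0],[-1,-28,-1,-14,0,7,0],[-1,-46,-1.3,-23,0,13.8,0],[-1,-50,-10,-18,0.2,18,0.5],[-1,-53,-22,-10,0.5,23,1.5],[-1,-56,-34,-2,0.8,28,3],[-1,-56.6,-46,6,1,32,4],[-1,-56.6,-56,9.6,1.2,33.8,4.6],[-1,-56.6,-56.6,9.6,1.2,33.8,4.6]]

```text
t: 20.38
eef_pos: [0.5733, 0.2755, 0.262]
tool_rot: [0.001, -0.129, 0.992, -0.0]
contact_force: [-0.1, -1.8, -3.6]
gripper_width: 0.325
grasp_force: 109.4
```

```bash
python3 - <<'E'
from plan import *
print(inc(*toolfor([.486,-.0215,.16],170.1)))
for n,roi in(('scene',(335,145,412,210)),('top',(60,205,160,300))):
    S=cam(n);m=mask(S,(0,0,100),(180,90,255),roi);cs,_=cv2.findContours(m,0,2)
    for k in cs:
        if cv2.contourArea(k)>8: u=cv2.boundingRect(k);print(n,u,cv2.contourArea(k),ray(S,(u[0]+u[2]/2,u[1]+u[3]/2),.024).round(3))
E
```

```text
[66.6, -307.7, 38.6, -0.0, -0.0, 24.7]
scene (347, 168, 9, 10) 43.5 [0.408 0.244 0.024]
scene (370, 162, 10, 9) 50.5 [0.376 0.319 0.024]
scene (357, 161, 10, 9) 52.5 [0.374 0.28  0.024]
scene (395, 155, 12, 27) 11.5 [0.381 0.396 0.024]
scene (343, 145, 12, 20) 13.5 [0.328 0.245 0.024]
top (115, 273, 14, 13) 103.0 [0.377 0.273 0.024]
top (99, 273, 12, 12) 100.5 [0.379 0.315 0.024]
top (130, 260, 10, 13) 73.0 [0.407 0.242 0.024]
top (68, 236, 47, 57) 33.0 [0.415 0.35  0.024]
top (78, 207, 55, 58) 2128.5 [0.485 0.319 0.024]
top (63, 205, 41, 31) 90.0 [0.526 0.377 0.024]
```

step_arm:
  increments:
    - [[-1,3,-10,0,0,0,1],[-1,9,-40,4,0,0,3.5],[-1,17,-77,8,0,0,6.5],[-1,25,-115,13,0,0,9.5],[-1,33,-153,18,0,0,12.5],[-1,41,-191,23,0,0,15.5],[-1,50,-230,28,0,0,18.5],[-1,58,-268,33,0,0,21.5],[-1,65,-300,38,0,0,24],[-1,66.6,-307.7,38.6,0,0,24.7]]

```text
t: 21.32
eef_pos: [0.5837, -0.0432, 0.2247]
tool_rot: [0.002, 0.089, 0.996, 0.001]
contact_force: [0.1, -0.2, -3.0]
gripper_width: 0.331
grasp_force: 109.5
```

```bash
python3 - <<'E'
from plan import *
for n,roi in(('scene',(335,145,412,210)),('top',(60,205,160,300))):
    S=cam(n);m=mask(S,(0,0,100),(180,90,255),roi);cs,_=cv2.findContours(m,0,2)
    for k in cs:
        if cv2.contourArea(k)>25: u=cv2.boundingRect(k);print(n,u,cv2.contourArea(k),ray(S,(u[0]+u[2]/2,u[1]+u[3]/2),.024).round(3))
print(scoop()[0],inc(*toolfor([.485,-.0210,.012],170.1)))
E
```

```text
scene (346, 168, 10, 10) 47.5 [0.408 0.242 0.024]
scene (370, 162, 10, 8) 50.0 [0.374 0.319 0.024]
scene (357, 161, 10, 9) 52.5 [0.374 0.28  0.024]
scene (343, 146, 64, 36) 37.0 [0.365 0.321 0.024]
top (99, 273, 12, 12) 102.5 [0.379 0.315 0.024]
top (68, 205, 92, 95) 3112.5 [0.443 0.296 0.024]
[ 0.48287479 -0.02105028  0.1612341 ] [-1.7, -0.0, 149.4, 0.2, 0.1, 0.0]
```

```bash
python3 - <<'E'
from plan import *
T=cam('top');h=hsv(T)
for lo,roi in((55,(50,195,170,305)),(55,(295,180,400,320)),(55,(170,180,295,320))):
    m=mask(T,(0,0,100),(180,lo,255),roi);n,l,s,c=cv2.connectedComponentsWithStats(m)
    print(roi,[(s[i].tolist(),ray(T,c[i],.024)[:2].round(3).tolist()) for i in range(1,n) if s[i][4]>25])
W=cam('wrist')
g=cv2.cvtColor(np.array(W['image']),cv2.COLOR_RGB2GRAY)[:170,150:350]
c=cv2.HoughCircles(cv2.resize(g,None,fx=2,fy=2),cv2.HOUGH_GRADIENT,1.2,36,param1=70,param2=22,minRadius=36,maxRadius=50);print(c)
I=cv2.cvtColor(np.array(T['image']),cv2.COLOR_RGB2BGR)
print(h[265,120:150].tolist()[::3], h[220:300:6,110].tolist())
E
```

```text
(50, 195, 170, 305) [([100, 195, 70, 110, 4951], [0.426, 0.217]), ([99, 273, 12, 12, 117], [0.379, 0.315])]
(295, 180, 400, 320) []
(170, 180, 295, 320) [([170, 180, 75, 140, 8320], [0.46, 0.081]), ([252, 207, 11, 46, 267], [0.489, -0.065])]
None
[[15, 46, 110], [17, 39, 117], [19, 40, 121], [20, 32, 121], [16, 44, 128], [18, 34, 126], [16, 37, 130], [14, 39, 131], [15, 39, 132], [16, 38, 129]] [[104, 104, 64], [106, 110, 158], [104, 112, 166], [104, 116, 171], [104, 116, 174], [104, 117, 174], [104, 116, 172], [103, 116, 171], [103, 119, 175], [0, 4, 71], [24, 31, 125], [11, 31, 90], [18, 42, 109], [19, 42, 115]]
```

step_arm:
  increments:
    - [[-1,-1,0,10,0,0,0],[-1,-1.7,0,30,0,0,0],[-1,-1.7,0,55,0,0,0],[-1,-1.7,0,80,0,0,0],[-1,-1.7,0,105,0,0,0],[-1,-1.7,0,125,0,0,0],[-1,-1.7,0,138,0,0,0],[-1,-1.7,0,143,0,0,0],[-1,-1.7,0,146,0,0,0],[-1,-1.7,0,146,0,0,0]]

```text
t: 22.35
eef_pos: [0.5877, -0.0354, 0.0783]
tool_rot: [0.001, 0.083, 0.997, 0.002]
contact_force: [0.5, -0.2, -2.6]
gripper_width: 0.331
grasp_force: 109.5
```

```bash
python3 - <<'E'
from plan import *
s,B=scoop();o=bot.get_obs();print(s,o['contact_force'],(Rs(170.1).inv()*B).as_rotvec(degrees=True).round(2),inc(*toolfor([.485,-.0210,.006],170.1)))
E
```

```text
[ 0.48597079 -0.0183436   0.01472559] [ 0.54460103 -0.20749473 -2.62293968] [-0.16  0.07  0.36] [0.5, -3.3, 8.8, 0.2, 0.1, 0.4]
```

step_arm:
  increments:
    - [[-1,0,-2,3,0,0,0],[-1,0,-3,6,0,0,0],[-1,0,-3,8,0,0,0],[-1,0,-3,9,0,0,0],[-1,0,-3,9.5,0,0,0],[-1,0,-3,9.5,0,0,0]]

```text
t: 22.85
eef_pos: [0.5869, -0.0388, 0.0686]
tool_rot: [0.001, 0.084, 0.996, 0.001]
contact_force: [-0.0, 0.3, -2.9]
gripper_width: 0.327
grasp_force: 109.7
```

```bash
python3 - <<'E'
from plan import *
s,B=scoop();o=bot.get_obs();print(s,o['contact_force'],o['torque'])
E
```

```text
[ 0.48508984 -0.02165854  0.00514962] [-0.01835002  0.30330451 -2.86907979] [-0.06936647 -0.16957141  0.02832818]
```

step_arm:
  increments:
    - [[-1,0,0,0.7,0,0,0],[-1,0,0,1.4,0,0,0],[-1,0,0,1.4,0,0,0],[-1,0,0,1.4,0,0,0]]

```text
t: 23.18
eef_pos: [0.5874, -0.0388, 0.0676]
tool_rot: [0.002, 0.084, 0.996, 0.001]
contact_force: [0.2, 0.2, 0.3]
gripper_width: 0.325
grasp_force: 109.6
```

Contact at about 3 N. I open and withdraw upward.

step_arm:
  increments:
    - [[-0.5,0,0,0,0,0,0],[0,0,0,0,0,0,0],[1,0,0,0,0,0,0],[1,0,0,0,0,0,0],[1,0,0,0,0,0,0],[1,0,0,0,0,0,0],[1,0,0,-10,0,0,0],[1,0,0,-35,0,0,0],[1,0,0,-65,0,0,0],[1,0,0,-95,0,0,0]]

```text
t: 24.02
eef_pos: [0.586, -0.0393, 0.1636]
tool_rot: [0.001, 0.084, 0.996, 0.001]
contact_force: [0.7, 0.6, 0.6]
gripper_width: 0.997
grasp_force: 0.0
```

step_arm:
  increments:
    - [[1,0,-15,-35,0,0,0],[1,0,-50,-60,0,0,0],[1,0,-85,-80,0,0,0],[1,0,-120,-100,0,0,0],[1,0,-155,-100,0,0,0],[1,0,-190,-100,0,0,0],[1,0,-225,-100,0,0,0],[1,0,-255,-100,0,0,0],[1,0,-270,-100,0,0,0],[1,0,-270,-100,0,0,0]]

```text
t: 24.85
eef_pos: [0.5388, -0.3107, 0.2625]
tool_rot: [0.001, 0.087, 0.996, 0.0]
contact_force: [-1.2, 0.3, 0.4]
gripper_width: 1.0
grasp_force: 0.0
```

```bash
python3 - <<'E'
from plan import *
T=cam('top');S=cam('scene');o=bot.get_obs();print(o['gripper_width'],o['eef_pos'],o['contact_force'])
K=np.zeros((384,512),np.uint8);c=np.array([proj(T,[.4405+.078*np.cos(a),.289+.078*np.sin(a),.03]) for a in np.linspace(0,6.28,40)]).astype(np.int32);cv2.fillPoly(K,[c],255)
m=mask(T,(0,0,100),(180,60,255))&K;n,l,s,c=cv2.connectedComponentsWithStats(m)
print([(s[i].tolist(),ray(T,c[i],.024)[:2].round(3).tolist()) for i in range(1,n) if s[i][4]>15])
roi=(205,180,280,285);m=mask(T,(0,0,110),(180,70,255),roi);q=poly(big(m),4);print('scoop',[(p.tolist(),ray(T,p,.005)[:2].round(4).tolist()) for p in q])
m=mask(T,(90,60,20),(118,255,255),(55,205,165,300));P=np.array([ray(T,p,.085)[:2] for p in cv2.convexHull(big(m)).reshape(-1,2)]);print('jar',P.min(0),P.max(0))
m=mask(S,(45,100,40),(80,255,255),(230,160,295,225));print(cv2.contourArea(big(m)))
m=mask(S,(0,0,110),(180,70,255),(230,160,295,225));q=poly(big(m),4);print('scoop S',[(p.tolist(),ray(S,p,.005)[:2].round(4).tolist()) for p in q])
E
```

```text
1.000372914110208 [ 0.54103021 -0.30576475  0.26181302] [0.01755218 0.64318715 0.09936948]
[([133, 238, 8, 11, 68], [0.464, 0.24]), ([130, 261, 9, 12, 72], [0.409, 0.244]), ([99, 273, 13, 12, 115], [0.379, 0.315]), ([115, 273, 13, 13, 115], [0.378, 0.277])]
scoop [([263, 212], [0.538, -0.0811]), ([257, 253], [0.4327, -0.0627]), ([219, 247], [0.4504, 0.0345]), ([224, 206], [0.5564, 0.0208])]
jar [0.35471624 0.18751552] [0.52558331 0.37691045]
930.0
scoop S [([282, 185], [0.4507, 0.0358]), ([278, 201], [0.5152, 0.0245]), ([239, 194], [0.4936, -0.0903]), ([251, 180], [0.4345, -0.0583])]
```

```bash
python3 -c "
from station import bot
print(bot.get_obs()['joint_vel'].round(3));print(bot.hand_in())"
```

```text
[-0.03  -0.002 -0.029  0.005 -0.005 -0.003 -0.001]
the job is handed in; nothing more can be done
None
```

I handed the job in at about 25 s: by the last camera check all four balls are in the jar, which has not moved, the scoop is standing on its mat and released, and the hand-in returned no verdict.

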